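# Reset the tripped bench breaker

## Robot

A 6-joint arm with a two-finger parallel gripper is mounted at the origin on the work surface. World frame = base frame: x ahead of the robot, y to its left, z up, the work surface at z = 0. Lengths are in mm, angles in degrees, forces in N, time in s.
With the tool pointing down it reaches from about 250 to 775 mm from the base axis. Payload 4 kg.
Tool frame: the origin (TCP) lies at the very end of the fingers, on their centre line; the grasp point (between the pads) lies behind it (robot.grip_point_offset is the z of the grasp point in the tool frame, in mm); z points along the fingers, y is the line along which they close (so a half turn about z gives the same grasp; the last joint's range is limited). The gripper opens to 85 mm and grips with 20 to 120 N. Pads are 22 mm wide; open, the fingers measure 114 mm over their backs; the gripper's body (76 mm by 85 mm) begins 54 mm behind the grasp point. The pads swing forward as they close: fully open they stand 13 mm farther back than shut.
Start: joints at [-71.052, 4.996, 78.535, -0, 96.463, -5.907], TCP at [231.176, -499.074, 231.341] pointing down, gripper open.
Joint ranges: [-177.83, 177.83], [-43.37, 116.18], [15.69, 146.23], [-61.86, 241.86], [9.47, 152.12], [-147.06, 147.06]. Speed limits (degrees/s): [159.86, 159.86, 180, 180, 180, 180].

## Interface

Orientations are given as a 3x3 rotation matrix whose columns are the frame's x, y, z axes.
In Python, from station import robot gives the robot as it stands.
- The arm moves only by the tool apply_moves, never from a script. Its argument "increments" is a list of rows, each a list of 7 numbers: the turn, a rotation vector about the tool's x, y, z as a fraction of full scale, then the shift along the tool's x, y, z as a fraction of full scale, then the closure, from 0 (fully open) to 1 (shut). In form: [[wx, wy, wz, dx, dy, dz, fingers], ...]. A call has 1 to 5 rows; each row shifts and turns the commanded pose from where the row before left it, along the tool's axes as they then stand; what a row does not reach is not made up. Full scale, the value 1, is 50 mm for a shift and 0.08 rad for a turn. A row lasts 1/8 s, in which the tool goes at most 62.5 mm and 10.7 degrees, less where a joint would pass 70% of its speed; a pose out of reach is approached as far as the arm can. A call with a number of a shift or a turn outside -1 to 1 is refused whole. A call with a gripper value outside its range is refused whole. The fingers move at their own pace and stop on an object; "newtons" is the grip in N (left out, the last holds). Time passes only in rows, so rows that do not move let the fingers close. It gives the time, the measured TCP pose, the force, the opening and the grip force at its end, in the units of the state.
- robot.state(): the state, without advancing time (a new reading comes with each control period).
- robot.get_image(name): name is "scene" or "top" or "wrist"; returns a dict with "color" (400x640x3 uint8, red, green, blue), "z_map" (400x640 float32, mm along the optical axis (not along the pixel's ray), 0 where there is no reading), "intrinsics" (3x3 intrinsics, pixels), "k1" (the pictures are not rectified: a ray, as slopes to the right and down, at radius r is drawn at 1 + k1 r^2 times it, then the intrinsics apply), "rvec" (rotation vector, rad) and "tvec" (3), from world to camera coordinates, as OpenCV has them; the wrist camera has in their place "hand_eye" (4x4, takes a point from camera to tool coordinates, whose origin is the TCP and whose axes are the flange's). Camera axes: x right, y down, z forward; pixel columns grow to the right and rows downward; lengths in mm; the calibration is good to about 2 mm. A picture is of the moment at which its call begins: read the wrist's pose just before it.
- robot.finish_job(): hands the job in; it is judged then, once.
The state is a dict: "clock": time; "joints": joint angles; "joint_velocities": joint speeds; "tau": joint torques, N m; "tcp_pos": TCP position; "tool_rot": TCP orientation; "contact_force": force on the tool from outside, world axes, zero at the start; "torque": the same for the moment, N m; "gripper_width": opening from 0.0 (shut) to 1.0 (fully open); "finger_force": force on a finger pad.
Only numpy, scipy, OpenCV 4.12 (cv2) and the standard library are available. Lean on these libraries where they do the work, as an engineer would, in place of code of your own. Each camera call takes 0.05 s, during which the arm holds its last target. There are 200 camera calls.

## Task

One of the three breakers on the laboratory's bench power unit has tripped: its white lever stands midway and its orange flag shows. Reset it by pushing the lever firmly all the way to OFF (the red-dot end, against its inner stop, so that the flag shifts across and latches), then throw it fully ON (the green-dot end) and let go. Push with the fingers, never harder than about 20 N, and leave the other two levers and the glassware and bottles as they are.

Things in the scene. Friction and masses are not known exactly. Their poses are not given: they have to be found in the camera images.
- power_unit: Grey steel bench unit fixed to the bench, 200 (x) x 300 (y) mm. Origin: centre of its underside on the bench. Plinth 30 mm high; on it three black breakers side by side along y, 90 mm apart; side cheeks (y = +-146 mm, 8 mm thick) to 100 mm and a back wall (x = +96 mm, 8 mm thick) to 90 mm above the bench.
- breaker_a: The TRIPPED breaker, in any of the three places: fixed black block 130 (x, lever travel) x 70 (y) x 75 mm high. Origin: centre of its underside, 30 mm above the bench; its flat top face is at z = 75 mm (105 mm above the bench). Its +x is the ON direction (green dot on the face at x = +52 mm), -x is OFF (red dot at x = -52 mm). The lever pivots about y at x = 0, z = 40 mm.
- lever_a (a joint): Angle (rad) of the tripped lever: 0 upright, + leans to ON (+x), - to OFF. Starts at 0.15 to 0.21. ON stop +0.5 (fully on: above 0.45). The inner OFF stop differs each time: -0.06 to -0.53. Until reset, a hard stop at about +0.26 blocks the way to ON. It stays where it is left. A push of 3 to 8 N moves it; for the last 0.2 to 0.26 rad before the OFF stop a latch raises this to 5 to 13 N, in jerks.
- lever_a_tip (a point): Middle of the end face of the tripped breaker's lever: a white bar 12 mm thick (along its travel) and 22 mm wide, tip 65 mm from the pivot, so standing 30 mm out of the face when upright.
- flag_a (a joint): Shift (m) of the orange trip flag (12 x 10 mm seen, in a white window beside the green dot) along breaker_a's +y. 0 = tripped; above 0.0055 = reset (about 0.007 to 0.008 with the lever at its OFF stop). It gets past 0.0055 only in the last 1 to 2 mm of travel before the OFF stop, and stays across. Only the lever moves it, from inside; it cannot be touched.
- breaker_b: A neighbour breaker, same shape and axes as breaker_a, plain white window; its lever is ON and must stay so.
- lever_b (a joint): Lever angle of breaker b, as for lever_a; stands at about +0.49 (ON), moves easily, must stay above 0.4.
- breaker_c: A neighbour breaker, same shape and axes as breaker_a, plain white window; its lever is switched OFF on purpose and must stay so.
- lever_c (a joint): Lever angle of breaker c; stands at about -0.29 (OFF), moves easily, must stay below -0.2.
- dropper: Loose clear dropper bottle, 38 mm across, 125 mm tall, beside the unit. Origin: centre of its underside.
- reagent: Loose white reagent bottle with a blue label, 48 mm across, 105 mm tall, at the other side of the unit. Origin: centre of its underside.
- petri: Loose closed glass petri dish, 90 mm across, 17 mm tall, behind the unit. Origin: centre of its underside.

How it is judged:
By the outcome, as a careful person would: the job done as asked, in the order asked, and still so for the second after the job is handed in, with the robot touching nothing.
It also fails if it takes over 58 s, if anything falls off the work surface, if the arm or the gripper's body presses on something with over 40 N, if the wrist force passes 120 N, or if a joint passes its speed limit or range.

## Working session

There is one attempt and no reset: what is moved stays moved. The work goes in short steps, Python scripts to look and compute and a tool call to move; the robot and the scene stay as the last step left them, time stands still between calls to the robot, and variables do not carry over. Pictures are saved under pics/ and viewed, at most 10 in all, crops included, and the job is handed in when it is done.

Besides the shell and the picture viewer there is one more tool, called after "Call:" by a JSON object that holds its "method" and its "body", one argument or row to a line. apply_moves: Moves the arm, as the interface text tells. Its arguments: {"type":"object","properties":{"increments":{"type":"array","items":{"type":"array","items":{"type":"number"}}},"newtons":{"type":"number"}},"required":["increments"]}

```bash
mkdir -p pics
cat > h.py <<'E'
import numpy as np, cv2
from station import robot
def cam(n):
    st=robot.state(); d=robot.get_image(n)
    if 'rvec' in d:
        R=cv2.Rodrigues(np.array(d['rvec'],float))[0]; t=np.array(d['tvec'],float).ravel()
        d['R']=R.T; d['o']=-R.T@t
    else:
        T=np.array(d['hand_eye']); A=np.array(st['tool_rot'])
        d['R']=A@T[:3,:3]; d['o']=A@T[:3,3]+np.array(st['tcp_pos'])
    return d
def ray(d,u,v):
    K=np.array(d['intrinsics']); x=(u-K[0,2])/K[0,0]; y=(v-K[1,2])/K[1,1]
    a,b=x,y
    for _ in range(20):
        s=1+d['k1']*(a*a+b*b); a,b=x/s,y/s
    return np.array([a,b,1.])
def onz(d,u,v,z):
    r=d['R']@ray(d,u,v); return d['o']+r*(z-d['o'][2])/r[2]
def dep(d,u,v):
    return d['o']+d['R']@(ray(d,u,v)*d['z_map'][int(v),int(u)])
def save(d,f): cv2.imwrite('pics/'+f,cv2.cvtColor(d['color'],cv2.COLOR_RGB2BGR))
E
python3 - <<'E'
from h import *
for n in('top','scene'):
    d=cam(n); save(d,n+'.png'); print(n,d['o'])
s=robot.state(); print(s); print(robot.grip_point_offset)
E
```

```text
top [464.83736644  53.25805623 936.91373679]
scene [1234.63762218  -58.19825397  751.57092915]
{'clock': 0.1, 'joints': array([-7.10524669e+01,  5.03671088e+00,  7.86178817e+01,  3.76543757e-04,
        9.64627330e+01, -5.90715548e+00]), 'joint_velocities': array([ 0.02355693, -0.07532889, -0.27043821,  0.08259698,  0.02766053,
       -0.00067641]), 'tau': array([ 2.93752833e-03, -3.53012824e+01, -3.14219606e+01,  1.36937610e-04,
        7.97138287e-03, -1.35986659e-05]), 'tcp_pos': array([ 231.02458214, -498.6252103 ,  230.22275129]), 'tool_rot': array([[ 9.07376463e-01,  4.20318355e-01, -6.58721562e-04],
       [ 4.20318815e-01, -9.07374418e-01,  1.93888365e-03],
       [ 2.17241292e-04, -2.03617045e-03, -9.99997903e-01]]), 'contact_force': array([0.06315407, 0.15594388, 0.13589225]), 'torque': array([ 0.02285221, -0.01074905,  0.02030594]), 'finger_force': 0.0, 'gripper_width': 0.9979331882843114}
-18.700000000000003
```

View pics/top.png

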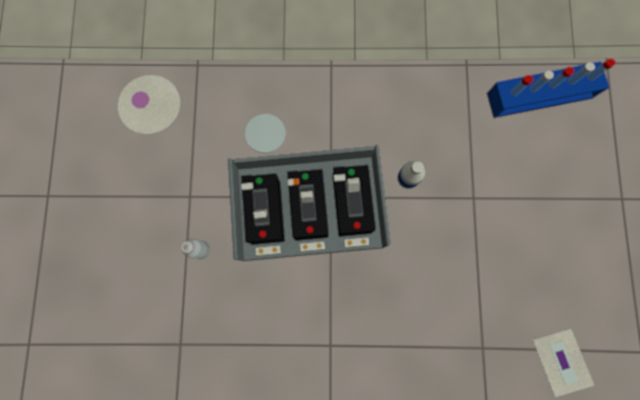

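View pics/scene.png

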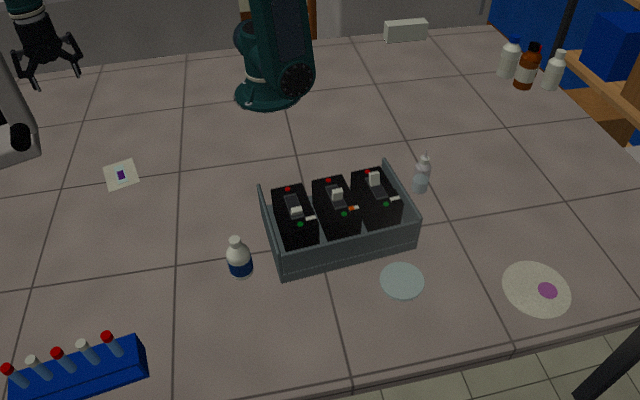

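The tripped breaker is the middle one: orange flag at (294,182), green dot (305,176), red dot (310,230) and lever at (307,195) in the top view. The left neighbour's lever is OFF and the right one's is ON. The bottles stand outside the unit.

Run:
```python
from h import *
d=cam('top'); c=d['color'][150:262,228:392].astype(int); hsv=cv2.cvtColor(d['color'],cv2.COLOR_RGB2HSV)[150:262,228:392].astype(int)
H,S,V=hsv[...,0],hsv[...,1],hsv[...,2]
M={'red':((H<6)|(H>172))&(S>150)&(V>60),'green':(H>45)&(H<85)&(S>120)&(V>40),'orange':(H>7)&(H<20)&(S>150)&(V>120),'white':(S<50)&(V>150)}
for k,m in M.items():
    n,_,st,ce=cv2.connectedComponentsWithStats(m.astype(np.uint8))
    for i in range(1,n):
        if st[i,4]>5:
            u,v=ce[i]+[228,150]; print(k,st[i,4],round(u,1),round(v,1),onz(d,u,v,105).round(1),onz(d,u,v,134).round(1),dep(d,round(u),round(v)).round(1))
```

```text
red 52 356.7 224.7 [557.5  -8.5 105. ] [554.3  -6.3 134. ] [556.9  -9.  105.9]
red 52 309.5 229.5 [547.9  81.2 105. ] [545.   80.2 134. ] [546.8  80.2 106.5]
red 52 262.5 233.5 [539.8 170.4 105. ] [537.1 166.3 134. ] [538.5 170.9 107.9]
green 54 351.0 171.6 [661.    1.7 105. ] [654.2   3.5 134. ] [659.4   1.9 108.7]
green 48 304.8 175.9 [652.1  91.3 105. ] [645.6  90.  134. ] [651.6  90.9 106.6]
green 50 258.6 180.4 [642.9 181.1 105. ] [636.7 176.6 134. ] [642.9 179.8 108.5]
orange 29 295.9 181.4 [641.1 108.5 105. ] [635.  106.6 134. ] [641.5 108.2 107. ]
white 28 265.0 150.4 [703.2 170.3 105. ] [694.9 166.2 134. ] [729.6 182.9  16. ]
white 47 339.4 177.0 [650.1  24.2 105. ] [643.7  25.2 134. ] [649.5  25.1 108.2]
white 30 353.3 180.8 [642.8  -2.6 105. ] [636.6  -0.7 134. ] [464.8  53.3 936.9]
white 22 290.1 181.9 [640.1 119.8 105. ] [634.  117.5 134. ] [640.2 120.1 103.6]
white 48 246.5 185.8 [632.1 204.2 105. ] [626.2 199.  134. ] [631.7 205.2 104.7]
white 49 306.6 194.0 [616.3  87.5 105. ] [611.1  86.3 134. ] [611.1  85.5 134.4]
white 57 260.1 213.9 [577.3 176.2 105. ] [573.4 171.9 134. ] [573.1 172.  134.1]
white 97 358.9 241.6 [525.7 -12.3 105. ] [523.5 -10.  134. ] [529.  -17.1  46.8]
white 18 346.0 243.1 [522.6  12.  105. ] [520.6  13.4 134. ] [526.8   9.1  47. ]
white 93 314.7 245.8 [517.2  71.  105. ] [515.3  70.4 134. ] [520.4  71.7  46.7]
white 18 301.9 247.3 [514.2  95.2 105. ] [512.5  93.7 134. ] [518.3  98.   45.6]
white 67 267.3 250.1 [508.5 160.4 105. ] [507.  156.7 134. ] [511.7 168.5  47.2]
white 25 277.6 249.0 [510.6 140.9 105. ] [509.  137.9 134. ] [514.  146.5  45.6]
white 18 257.1 251.3 [506.2 179.6 105. ] [504.8 175.2 134. ] [509.6 188.5  47.6]
```

Call:
{"method": "apply_moves", "body": {
  "increments": [
    [0,0,0.84,0,0,0,1],
    [0,0,0.84,0,0,0,1],
    [0,0,0.84,0,0,0,1],
    [0,0,0.84,0,0,0,1],
    [0,0,0.84,0,0,0,1]
  ],
  "newtons": 40
}}

```text
clock: 0.78
tcp_pos: [231.1, -498.9, 230.8]
tool_rot: [[0.995, 0.095, -0.0], [0.095, -0.995, 0.001], [-0.0, -0.001, -1.0]]
contact_force: [0.5, -0.4, -0.7]
gripper_width: 0.0
finger_force: 0.0
```

Call:
{"method": "apply_moves", "body": {
  "increments": [
    [0,0,0,0.62,-0.73,0,1],
    [0,0,0,0.62,-0.73,0,1],
    [0,0,0,0.62,-0.73,0,1],
    [0,0,0,0.62,-0.73,0,1],
    [0,0,0,0.62,-0.73,0,1]
  ]
}}

```text
clock: 1.4
tcp_pos: [368.1, -300.8, 231.0]
tool_rot: [[0.995, 0.097, -0.0], [0.097, -0.995, 0.0], [-0.0, -0.0, -1.0]]
contact_force: [0.6, 0.4, 0.6]
gripper_width: 0.004
finger_force: 0.0
```

Call:
{"method": "apply_moves", "body": {
  "increments": [
    [0,0,0,0.62,-0.73,0,1],
    [0,0,0,0.62,-0.73,0,1],
    [0,0,0,0.62,-0.73,0,1],
    [0,0,0,0.62,-0.73,0,1],
    [0,0,0,0.62,-0.73,0,1]
  ]
}}

```text
clock: 2.02
tcp_pos: [504.6, -104.1, 231.0]
tool_rot: [[0.995, 0.098, -0.0], [0.098, -0.995, -0.0], [-0.0, 0.0, -1.0]]
contact_force: [0.5, -0.2, -0.2]
gripper_width: -0.002
finger_force: 0.0
```

Call:
{"method": "apply_moves", "body": {
  "increments": [
    [0,0,0,0.62,-0.73,0,1],
    [0,0,0,0.62,-0.73,0,1],
    [0,0,0,0.62,-0.73,0,1],
    [0,0,0,0.62,-0.73,0,1],
    [0,0,0,0,0,0,1]
  ]
}}

```text
clock: 2.65
tcp_pos: [613.9, 54.7, 229.6]
tool_rot: [[0.995, 0.102, -0.002], [0.102, -0.995, 0.001], [-0.002, -0.001, -1.0]]
contact_force: [-0.2, 0.2, -0.8]
gripper_width: 0.001
finger_force: 0.0
```

Call:
{"method": "apply_moves", "body": {
  "increments": [
    [0,0,0,0.58,-0.65,0,1],
    [0,0,0,0,0,0,1],
    [0,0,0,0,0,0,1]
  ]
}}

```text
clock: 3.02
tcp_pos: [638.4, 86.0, 231.0]
tool_rot: [[0.995, 0.097, -0.001], [0.097, -0.995, -0.001], [-0.001, 0.001, -1.0]]
contact_force: [0.6, -0.6, -0.5]
gripper_width: -0.001
finger_force: 0.0
```

Run:
```python
from h import *
s=robot.state(); print(s['tcp_pos'],s['tool_rot'].round(3))
d=cam('wrist'); save(d,'w1.png'); print(d['o'])
```

```text
[638.38326349  85.98573499 231.03554619] [[ 0.995  0.097 -0.001]
 [ 0.097 -0.995 -0.001]
 [-0.001  0.001 -1.   ]]
[712.15581496  93.07517524 373.61145576]
```

View pics/w1.png

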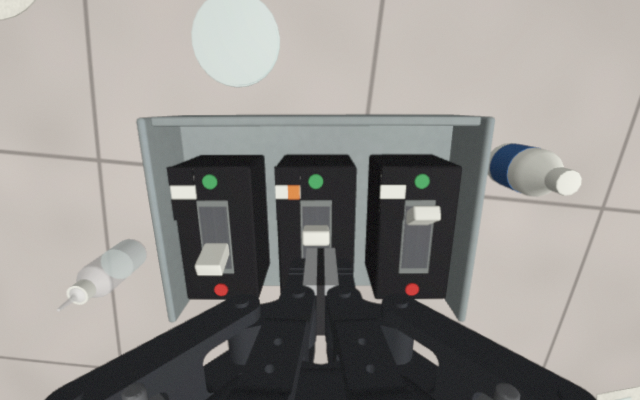

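The wrist view shows the tripped lever at (316,236), the orange flag at (294,192) and the green dot at (316,182). The red dot is hidden by the fingers.

Run:
```python
from h import *
d=cam('wrist')
for u,v,z in((316,182,105),(316,231,134),(421.5,181.5,105),(412,289,105),(209,182,105),(221,290,105)): print(u,v,onz(d,u,v,z).round(1))
```

```text
316 182 [650.8  90.4 105. ]
316 231 [617.7  87.  134. ]
421.5 181.5 [660.    0.8 105. ]
412 289 [556.2  -9.9 105. ]
209 182 [642.  181.4 105. ]
221 290 [537.6 170.6 105. ]
```

Call:
{"method": "apply_moves", "body": {
  "increments": [
    [0,0,0,0,-0.06,0.6,1],
    [0,0,0,0,0,0.6,1],
    [0,0,0,0,0,0.6,1],
    [0,0,0,0,0,0.4,1],
    [0,0,0,0,0,0,1]
  ]
}}

```text
clock: 3.75
tcp_pos: [637.3, 89.3, 119.4]
tool_rot: [[0.995, 0.097, -0.004], [0.097, -0.995, -0.0], [-0.004, 0.0, -1.0]]
contact_force: [0.3, -0.4, 0.8]
gripper_width: 0.004
finger_force: 0.0
```

Call:
{"method": "apply_moves", "body": {
  "increments": [
    [0,0,0,-0.08,0,0,1],
    [0,0,0,-0.08,0,0,1],
    [0,0,0,0,0,0,1]
  ]
}}

```text
clock: 4.12
tcp_pos: [630.9, 89.3, 122.7]
tool_rot: [[0.995, 0.098, 0.002], [0.098, -0.995, -0.0], [0.002, 0.0, -1.0]]
contact_force: [-0.1, 0.7, -0.2]
gripper_width: 0.001
finger_force: 0.0
```

Call:
{"method": "apply_moves", "body": {
  "increments": [
    [0,0,0,-0.04,0,0,1],
    [0,0,0,-0.04,0,0,1],
    [0,0,0,-0.04,0,0,1]
  ]
}}

```text
clock: 4.5
tcp_pos: [625.8, 88.8, 122.3]
tool_rot: [[0.995, 0.098, 0.003], [0.098, -0.995, 0.0], [0.003, 0.0, -1.0]]
contact_force: [3.1, 0.7, 2.7]
gripper_width: 0.002
finger_force: 1.5
```

Call:
{"method": "apply_moves", "body": {
  "increments": [
    [0,0,0,-0.04,0,0,1],
    [0,0,0,-0.04,0,0,1]
  ]
}}

```text
clock: 4.75
tcp_pos: [621.0, 88.3, 121.8]
tool_rot: [[0.995, 0.098, 0.001], [0.098, -0.995, -0.0], [0.001, 0.0, -1.0]]
contact_force: [2.8, -0.8, 1.9]
gripper_width: -0.004
finger_force: 1.4
```

Call:
{"method": "apply_moves", "body": {
  "increments": [
    [0,0,0,-0.04,0,0,1]
  ]
}}

```text
clock: 4.88
tcp_pos: [618.6, 88.0, 121.4]
tool_rot: [[0.995, 0.098, 0.0], [0.098, -0.995, -0.0], [0.0, 0.0, -1.0]]
contact_force: [2.0, 0.9, 2.3]
gripper_width: 0.0
finger_force: 1.3
```

Call:
{"method": "apply_moves", "body": {
  "increments": [
    [0,0,0,-0.04,0,0,1]
  ]
}}

```text
clock: 5.0
tcp_pos: [616.5, 87.8, 121.2]
tool_rot: [[0.995, 0.098, -0.0], [0.098, -0.995, -0.0], [-0.0, 0.0, -1.0]]
contact_force: [2.7, -0.2, 2.2]
gripper_width: -0.0
finger_force: 1.5
```

Call:
{"method": "apply_moves", "body": {
  "increments": [
    [0,0,0,-0.04,0,0,1],
    [0,0,0,-0.04,0,0,1]
  ]
}}

```text
clock: 5.25
tcp_pos: [612.7, 87.4, 121.4]
tool_rot: [[0.995, 0.098, 0.0], [0.098, -0.995, -0.0], [0.0, 0.0, -1.0]]
contact_force: [1.9, 0.1, 2.8]
gripper_width: 0.0
finger_force: 1.5
```

Call:
{"method": "apply_moves", "body": {
  "increments": [
    [0,0,0,-0.04,0,0,1],
    [0,0,0,-0.04,0,0,1]
  ]
}}

```text
clock: 5.5
tcp_pos: [608.8, 87.0, 121.4]
tool_rot: [[0.995, 0.098, 0.0], [0.098, -0.995, -0.0], [0.0, 0.0, -1.0]]
contact_force: [3.0, -0.6, 2.0]
gripper_width: 0.003
finger_force: 2.1
```

Call:
{"method": "apply_moves", "body": {
  "increments": [
    [0,0,0,-0.04,0,0,1]
  ]
}}

```text
clock: 5.62
tcp_pos: [607.6, 87.0, 121.5]
tool_rot: [[0.995, 0.098, 0.003], [0.098, -0.995, 0.0], [0.003, -0.0, -1.0]]
contact_force: [7.0, -0.1, 0.6]
gripper_width: 0.0
finger_force: 3.6
```

Call:
{"method": "apply_moves", "body": {
  "increments": [
    [0,0,0,-0.04,0,0,1]
  ]
}}

```text
clock: 5.75
tcp_pos: [605.9, 86.8, 121.4]
tool_rot: [[0.995, 0.098, 0.003], [0.098, -0.995, 0.0], [0.003, 0.0, -1.0]]
contact_force: [4.9, 0.6, 0.4]
gripper_width: 0.0
finger_force: 2.7
```

Call:
{"method": "apply_moves", "body": {
  "increments": [
    [0,0,0,-0.04,0,0,1]
  ]
}}

```text
clock: 5.88
tcp_pos: [603.6, 86.6, 121.2]
tool_rot: [[0.995, 0.098, 0.002], [0.098, -0.995, 0.0], [0.002, 0.0, -1.0]]
contact_force: [6.7, 0.1, 0.2]
gripper_width: 0.004
finger_force: 3.4
```

Call:
{"method": "apply_moves", "body": {
  "increments": [
    [0,0,0,-0.04,0,0,1]
  ]
}}

```text
clock: 6.0
tcp_pos: [602.7, 86.5, 121.1]
tool_rot: [[0.995, 0.098, 0.005], [0.098, -0.995, 0.001], [0.005, -0.0, -1.0]]
contact_force: [11.0, 1.7, -2.2]
gripper_width: -0.001
finger_force: 4.9
```

Call:
{"method": "apply_moves", "body": {
  "increments": [
    [0,0,0,-0.04,0,0,1]
  ]
}}

```text
clock: 6.12
tcp_pos: [600.4, 86.3, 120.8]
tool_rot: [[0.995, 0.098, 0.004], [0.098, -0.995, 0.0], [0.004, -0.0, -1.0]]
contact_force: [8.6, 0.3, -1.8]
gripper_width: 0.0
finger_force: 4.3
```

Call:
{"method": "apply_moves", "body": {
  "increments": [
    [0,0,0,-0.03,0,0,1]
  ]
}}

```text
clock: 6.25
tcp_pos: [598.9, 86.1, 120.7]
tool_rot: [[0.995, 0.098, 0.004], [0.098, -0.995, 0.0], [0.004, -0.0, -1.0]]
contact_force: [6.1, 0.6, -2.7]
gripper_width: 0.003
finger_force: 2.8
```

Call:
{"method": "apply_moves", "body": {
  "increments": [
    [0,0,0,-0.02,0,0,1]
  ]
}}

```text
clock: 6.38
tcp_pos: [596.7, 85.9, 120.2]
tool_rot: [[0.995, 0.098, 0.001], [0.098, -0.995, 0.0], [0.001, -0.0, -1.0]]
contact_force: [7.2, 0.0, -2.0]
gripper_width: -0.003
finger_force: 2.7
```

Call:
{"method": "apply_moves", "body": {
  "increments": [
    [0,0,0,-0.02,0,0,1]
  ]
}}

```text
clock: 6.5
tcp_pos: [596.3, 85.9, 120.3]
tool_rot: [[0.995, 0.098, 0.002], [0.098, -0.995, 0.0], [0.002, -0.0, -1.0]]
contact_force: [8.5, 0.8, -2.2]
gripper_width: -0.003
finger_force: 3.4
```

Call:
{"method": "apply_moves", "body": {
  "increments": [
    [0,0,0,-0.02,0,0,1]
  ]
}}

```text
clock: 6.62
tcp_pos: [596.0, 85.8, 120.5]
tool_rot: [[0.995, 0.098, 0.004], [0.098, -0.995, 0.0], [0.004, -0.0, -1.0]]
contact_force: [9.5, 0.6, -3.2]
gripper_width: 0.004
finger_force: 4.1
```

Call:
{"method": "apply_moves", "body": {
  "increments": [
    [0,0,0,-0.02,0,0,1]
  ]
}}

```text
clock: 6.75
tcp_pos: [595.7, 85.8, 120.7]
tool_rot: [[0.995, 0.098, 0.006], [0.098, -0.995, 0.001], [0.006, -0.0, -1.0]]
contact_force: [11.5, 1.0, -2.8]
gripper_width: 0.002
finger_force: 4.8
```

```bash
cat > flag.py <<'E'
from h import *
import sys
s=robot.state(); d=cam('wrist'); print(s['clock'],s['tcp_pos'].round(1),s['contact_force'].round(1))
hsv=cv2.cvtColor(d['color'],cv2.COLOR_RGB2HSV).astype(int); H,S,V=[hsv[...,i] for i in range(3)]
for k,m in{'orange':(H>7)&(H<20)&(S>150)&(V>100),'green':(H>45)&(H<85)&(S>120)&(V>40)}.items():
    n,_,st,ce=cv2.connectedComponentsWithStats(m.astype(np.uint8))
    for i in range(1,n):
        if st[i,4]>20:
            p=onz(d,*ce[i],105)-[599.3,85.6,0]; e=np.array([.9953,.0967]); f=np.array([-.0967,.9953]); print(k,st[i],(p[:2]@e).round(1),(p[:2]@f).round(1))
if len(sys.argv)>1: save(d,sys.argv[1])
E
python3 flag.py w2.png
```

```text
6.75 [595.7  85.8 120.7] [11.5  1.  -2.8]
orange [257 152  20  25 450] 43.6 27.0
green [492 133  15  24  50] 54.3 -85.7
green [123 134  26  25 517] 52.7 91.2
green [309 138  24  19 195] 52.0 0.3
```

View pics/w2.png

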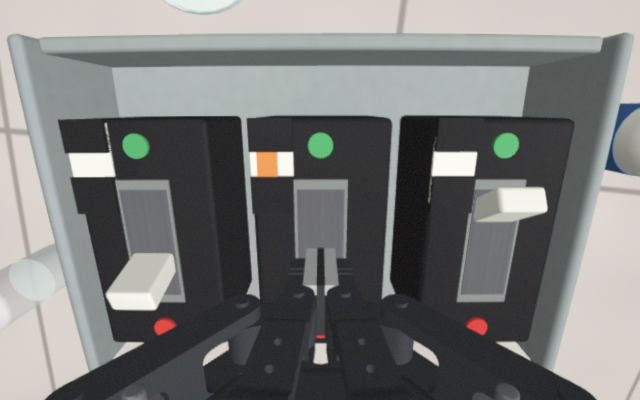

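The flag (orange at (267,164)) has moved to the middle of its window, about 8 mm across. I'll press a little more to confirm the stop.

Call:
{"method": "apply_moves", "body": {
  "increments": [
    [0,0,0,-0.02,0,0,1]
  ]
}}

```text
clock: 6.92
tcp_pos: [595.4, 85.7, 120.8]
tool_rot: [[0.995, 0.098, 0.008], [0.098, -0.995, 0.001], [0.008, -0.0, -1.0]]
contact_force: [13.3, 1.1, -3.9]
gripper_width: 0.004
finger_force: 5.5
```

Call:
{"method": "apply_moves", "body": {
  "increments": [
    [0,0,0,-0.02,0,0,1]
  ]
}}

```text
clock: 7.05
tcp_pos: [595.2, 85.7, 121.2]
tool_rot: [[0.995, 0.098, 0.01], [0.098, -0.995, 0.001], [0.01, -0.0, -1.0]]
contact_force: [14.3, 1.7, -5.0]
gripper_width: 0.002
finger_force: 6.0
```

```bash
python3 flag.py
```

```text
7.05 [595.2  85.7 121.2] [14.3  1.7 -5. ]
orange [258 151  19  25 445] 43.5 27.0
green [123 132  27  26 514] 52.8 91.2
green [492 133  10  23  44] 53.5 -85.4
green [309 140  24  17 174] 51.1 0.7
```

Call:
{"method": "apply_moves", "body": {
  "increments": [
    [0,0,0,-0.02,0,0,1]
  ]
}}

```text
clock: 7.22
tcp_pos: [594.9, 85.7, 121.3]
tool_rot: [[0.995, 0.097, 0.012], [0.097, -0.995, 0.001], [0.012, -0.0, -1.0]]
contact_force: [16.1, 1.8, -4.6]
gripper_width: 0.003
finger_force: 6.8
```

Call:
{"method": "apply_moves", "body": {
  "increments": [
    [0,0,0,-0.01,0,0,1]
  ]
}}

```text
clock: 7.35
tcp_pos: [594.7, 85.7, 121.4]
tool_rot: [[0.995, 0.097, 0.012], [0.097, -0.995, 0.001], [0.012, -0.0, -1.0]]
contact_force: [16.5, 1.7, -5.1]
gripper_width: 0.002
finger_force: 6.9
```

```bash
python3 flag.py
```

```text
7.35 [594.7  85.7 121.4] [16.5  1.7 -5.1]
orange [258 150  19  25 445] 43.6 27.0
green [316 131  13   8  36] 57.2 -0.4
green [492 131  13  24  51] 54.3 -85.8
green [124 132  26  25 512] 52.7 91.2
green [310 143  22  13 117] 50.0 0.1
```

Call:
{"method": "apply_moves", "body": {
  "increments": [
    [0,0,0,0.1,0,0,1],
    [0,0,0,0.15,0,0,1],
    [0,0,0,0,0,-0.5,1],
    [0,0,0,0,0,-0.5,1],
    [0,0,0,0,0,0,1]
  ]
}}

```text
clock: 8.02
tcp_pos: [602.6, 86.5, 172.8]
tool_rot: [[0.995, 0.098, 0.002], [0.098, -0.995, -0.0], [0.002, 0.0, -1.0]]
contact_force: [-0.6, 0.0, -1.0]
gripper_width: -0.003
finger_force: 0.0
```

Call:
{"method": "apply_moves", "body": {
  "increments": [
    [0,0,0,-0.4,0,0,1],
    [0,0,0,-0.4,0,0,1],
    [0,0,0,-0.4,0,0,1],
    [0,0,0,0,0,0,1],
    [0,0,0,0,0,0,1]
  ]
}}

```text
clock: 8.65
tcp_pos: [542.4, 80.6, 170.2]
tool_rot: [[0.995, 0.098, -0.002], [0.098, -0.995, -0.0], [-0.002, -0.0, -1.0]]
contact_force: [1.0, 0.4, -0.3]
gripper_width: 0.003
finger_force: 0.0
```

```bash
python3 flag.py
python3 - <<'E'
from h import *
d=cam('scene'); cv2.imwrite('pics/s2.png',cv2.resize(cv2.cvtColor(d['color'],4)[140:270,240:440],(800,520)))
E
```

```text
8.65 [542.4  80.6 170.2] [ 1.   0.4 -0.3]
orange [268  48  16  23 318] 44.6 27.0
green [157  33  21  23 323] 52.9 90.9
green [463  33  22  22 219] 53.6 -90.0
```

View pics/s2.png

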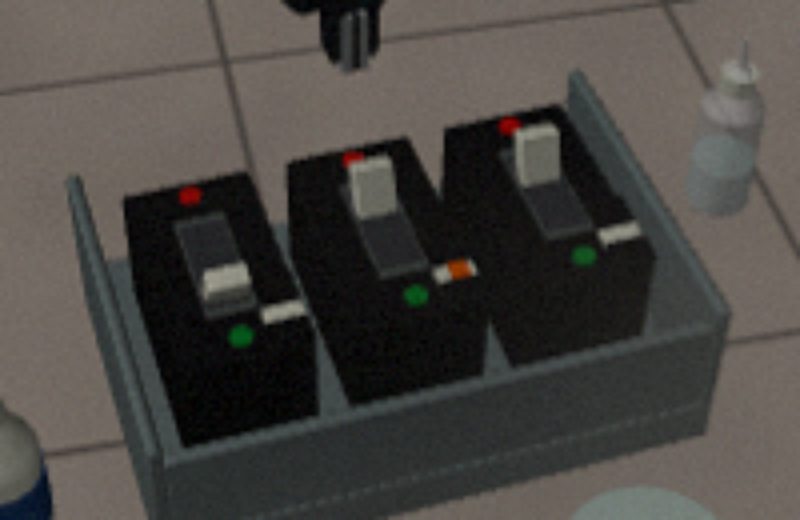

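The flag has stayed across at (460,269) in the crop, the lever is at OFF, and both neighbours are unchanged. Next is the throw to ON.

Call:
{"method": "apply_moves", "body": {
  "increments": [
    [0,0,0,0,0,0.4,1],
    [0,0,0,0,0,0.4,1],
    [0,0,0,0,0,0.17,1],
    [0,0,0,0,0,0,1],
    [0,0,0,0.2,0,0,1]
  ]
}}

```text
clock: 9.38
tcp_pos: [553.3, 81.6, 123.8]
tool_rot: [[0.995, 0.098, 0.002], [0.098, -0.995, -0.0], [0.002, 0.0, -1.0]]
contact_force: [0.5, -0.2, 1.2]
gripper_width: -0.003
finger_force: 0.0
```

Call:
{"method": "apply_moves", "body": {
  "increments": [
    [0,0,0,0.06,0,0,1],
    [0,0,0,0.06,0,0,1],
    [0,0,0,0.06,0,0,1]
  ]
}}

```text
clock: 9.75
tcp_pos: [561.2, 82.4, 123.1]
tool_rot: [[0.995, 0.098, -0.001], [0.098, -0.995, -0.0], [-0.001, 0.0, -1.0]]
contact_force: [-3.2, -1.3, 3.4]
gripper_width: 0.001
finger_force: 2.0
```

Call:
{"method": "apply_moves", "body": {
  "increments": [
    [0,0,0,0.06,0,0,1],
    [0,0,0,0.06,0,0,1]
  ]
}}

```text
clock: 10.0
tcp_pos: [567.2, 83.0, 123.1]
tool_rot: [[0.995, 0.098, -0.001], [0.098, -0.995, -0.0], [-0.001, 0.0, -1.0]]
contact_force: [-3.6, -0.2, 2.6]
gripper_width: 0.002
finger_force: 1.9
```

Call:
{"method": "apply_moves", "body": {
  "increments": [
    [0,0,0,0.06,0,0,1],
    [0,0,0,0.06,0,0,1]
  ]
}}

```text
clock: 10.25
tcp_pos: [573.6, 83.7, 122.8]
tool_rot: [[0.995, 0.098, 0.0], [0.098, -0.995, -0.0], [0.0, 0.0, -1.0]]
contact_force: [-2.8, 0.5, 2.8]
gripper_width: 0.003
finger_force: 1.6
```

Call:
{"method": "apply_moves", "body": {
  "increments": [
    [0,0,0,0.06,0,0,1],
    [0,0,0,0.06,0,0,1],
    [0,0,0,0.06,0,0,1],
    [0,0,0,0.06,0,0,1],
    [0,0,0,0.06,0,0,1]
  ]
}}

```text
clock: 10.88
tcp_pos: [588.6, 85.1, 122.8]
tool_rot: [[0.995, 0.098, 0.0], [0.098, -0.995, -0.0], [0.0, 0.0, -1.0]]
contact_force: [-3.9, -0.2, 2.8]
gripper_width: -0.0
finger_force: 1.5
```

Call:
{"method": "apply_moves", "body": {
  "increments": [
    [0,0,0,0.06,0,0,1],
    [0,0,0,0.04,0,0,1]
  ]
}}

```text
clock: 11.12
tcp_pos: [593.5, 85.6, 122.7]
tool_rot: [[0.995, 0.098, -0.0], [0.098, -0.995, -0.0], [-0.0, 0.0, -1.0]]
contact_force: [-3.0, 0.2, 1.1]
gripper_width: -0.0
finger_force: 1.4
```

Call:
{"method": "apply_moves", "body": {
  "increments": [
    [0,0,0,0.04,0,0,1],
    [0,0,0,0.04,0,0,1]
  ]
}}

```text
clock: 11.38
tcp_pos: [597.2, 86.0, 122.4]
tool_rot: [[0.995, 0.098, -0.001], [0.098, -0.995, -0.0], [-0.001, 0.0, -1.0]]
contact_force: [-3.0, 0.3, 0.3]
gripper_width: -0.001
finger_force: 1.3
```

Call:
{"method": "apply_moves", "body": {
  "increments": [
    [0,0,0,0.04,0,0,1],
    [0,0,0,0.04,0,0,1]
  ]
}}

```text
clock: 11.62
tcp_pos: [600.8, 86.3, 122.0]
tool_rot: [[0.995, 0.098, -0.002], [0.098, -0.995, -0.0], [-0.002, 0.0, -1.0]]
contact_force: [-3.6, 0.4, -0.8]
gripper_width: -0.003
finger_force: 1.2
```

Call:
{"method": "apply_moves", "body": {
  "increments": [
    [0,0,0,0.04,0,0,1],
    [0,0,0,0.04,0,0,1]
  ]
}}

```text
clock: 11.88
tcp_pos: [605.2, 86.7, 122.5]
tool_rot: [[0.995, 0.098, -0.001], [0.098, -0.995, -0.0], [-0.001, 0.0, -1.0]]
contact_force: [-2.9, -0.1, -1.0]
gripper_width: -0.001
finger_force: 1.2
```

Call:
{"method": "apply_moves", "body": {
  "increments": [
    [0,0,0,0.04,0,0,1]
  ]
}}

```text
clock: 12.0
tcp_pos: [607.4, 86.9, 122.8]
tool_rot: [[0.995, 0.098, -0.0], [0.098, -0.995, -0.0], [-0.0, 0.0, -1.0]]
contact_force: [-3.1, -0.3, -0.4]
gripper_width: 0.001
finger_force: 1.2
```

Call:
{"method": "apply_moves", "body": {
  "increments": [
    [0,0,0,0.04,0,0,1]
  ]
}}

```text
clock: 12.12
tcp_pos: [609.5, 87.1, 122.9]
tool_rot: [[0.995, 0.098, 0.0], [0.098, -0.995, -0.0], [0.0, 0.0, -1.0]]
contact_force: [-3.0, -0.8, -1.1]
gripper_width: -0.002
finger_force: 1.1
```

Call:
{"method": "apply_moves", "body": {
  "increments": [
    [0,0,0,0.03,0,0,1]
  ]
}}

```text
clock: 12.25
tcp_pos: [611.0, 87.3, 122.9]
tool_rot: [[0.995, 0.098, 0.0], [0.098, -0.995, -0.0], [0.0, 0.0, -1.0]]
contact_force: [-3.4, 0.3, -0.5]
gripper_width: 0.001
finger_force: 1.1
```

Call:
{"method": "apply_moves", "body": {
  "increments": [
    [0,0,0,0.03,0,0,1]
  ]
}}

```text
clock: 12.38
tcp_pos: [612.4, 87.4, 122.9]
tool_rot: [[0.995, 0.098, 0.0], [0.098, -0.995, -0.0], [0.0, 0.0, -1.0]]
contact_force: [-3.3, -0.1, -1.3]
gripper_width: -0.002
finger_force: 1.1
```

Call:
{"method": "apply_moves", "body": {
  "increments": [
    [0,0,0,0.03,0,0,1]
  ]
}}

```text
clock: 12.5
tcp_pos: [613.1, 87.5, 122.8]
tool_rot: [[0.995, 0.098, -0.002], [0.098, -0.995, -0.0], [-0.002, 0.0, -1.0]]
contact_force: [-5.6, -0.2, 1.0]
gripper_width: 0.001
finger_force: 3.0
```

Call:
{"method": "apply_moves", "body": {
  "increments": [
    [0,0,0,0.03,0,0,1]
  ]
}}

```text
clock: 12.62
tcp_pos: [613.5, 87.5, 122.6]
tool_rot: [[0.995, 0.098, -0.005], [0.098, -0.995, -0.001], [-0.005, 0.0, -1.0]]
contact_force: [-9.5, -1.6, 2.9]
gripper_width: 0.004
finger_force: 4.8
```

Solid stop at about +0.5 rad. I'll back off, rise, and move away to check.

Call:
{"method": "apply_moves", "body": {
  "increments": [
    [0,0,0,-0.1,0,0,1],
    [0,0,0,-0.2,0,0,1],
    [0,0,0,0,0,-0.5,1],
    [0,0,0,0,0,-0.6,1],
    [0,0,0,0,0,-0.8,1]
  ]
}}

```text
clock: 13.25
tcp_pos: [599.9, 86.3, 218.1]
tool_rot: [[0.995, 0.098, -0.0], [0.098, -0.995, -0.0], [-0.0, -0.0, -1.0]]
contact_force: [0.7, -0.1, 0.3]
gripper_width: -0.003
finger_force: 0.0
```

Call:
{"method": "apply_moves", "body": {
  "increments": [
    [0,0,0,-0.8,0,-0.3,1],
    [0,0,0,-0.8,0,0,1],
    [0,0,0,-0.8,0,0,1],
    [0,0,0,-0.5,0,0,1],
    [0,0,0,0,0,0,1]
  ]
}}

```text
clock: 13.88
tcp_pos: [455.3, 72.1, 233.9]
tool_rot: [[0.995, 0.098, 0.004], [0.098, -0.995, 0.0], [0.004, 0.0, -1.0]]
contact_force: [0.5, -0.3, -0.5]
gripper_width: -0.0
finger_force: 0.0
```

```bash
python3 flag.py
python3 - <<'E'
from h import *
d=cam('scene'); a=cv2.resize(cv2.cvtColor(d['color'],4)[140:310,220:450],(736,544)); cv2.imwrite('pics/s3.png',a)
E
```

```text
13.875 [455.3  72.1 233.9] [ 0.5 -0.3 -0.5]
```

View pics/s3.png

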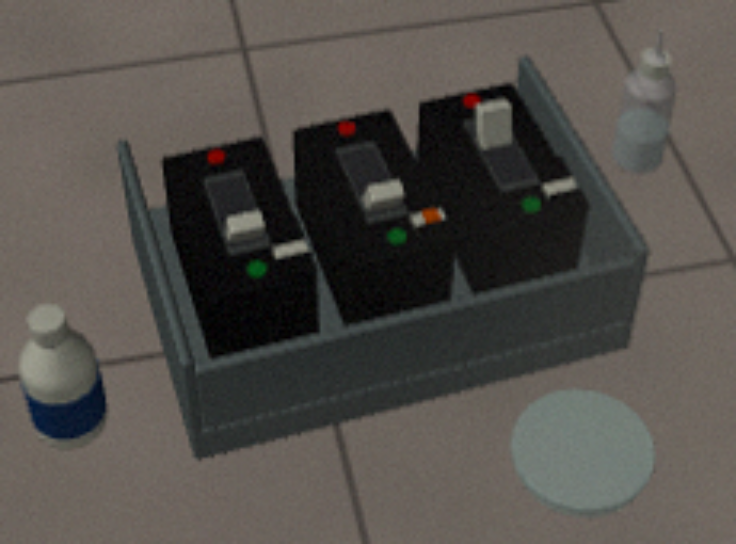

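The middle lever at (384,195) leans to ON like its left neighbour in this view. The flag at (431,216) is across, and everything else is unmoved.

```bash
python3 -c "
from station import robot
print(robot.finish_job())"
```

```text
the job is handed in; nothing more can be done
None
```

The tripped middle breaker was reset and handed in: I pushed its lever to the OFF stop (about 17 N at most), where the flag latched across, then threw it fully ON and let go; in the last picture the other two levers, the bottles and the petri dish look unmoved.

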